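Slide the mould crate into its berth and bolt it in

TASK

Push the tall, top-heavy mould crate along the bench into the wooden berth until it stands square and fully home against the back stop; push it low, near its base, so that it slides upright and never tips, and do not lift it. Then push the red peg of the slide bolt all the way in so that the bolt bars the berth's mouth behind the crate. Leave the pot, the mould block and the blade where they are, and finish with the hand clear.

Things in the scene. Friction and masses are not known exactly. Their poses are not given: they have to be found in the camera images.
- crate: Loose tall box of stacked wooden moulds, steel corner strips: 120 mm along its x, 90 along its y, 220 tall, 1.2 to 1.9 kg. Origin: centre of its underside. Its +y side roughly faces the berth; push on its -y side, along y. It slides under 6 to 15 N if pushed under 50 mm above the bench; higher than about 60 to 90 mm it tips.
- berth: Fixed U of light wood, no floor. Origin: on the bench, where the centre of the crate's underside belongs when home, crate axes then parallel. The crate goes in along its +y. Back stop face at y = +45 mm, 70 high. Side cheeks 50 high, x = 75 to 97 and -75 to -97 mm, y = -47 to +45 (15 mm spare each side).
- bolt (a joint): Steel slide bolt: 0 m drawn back (mouth free), 0.045 m fully in (bar end then at x = 40 mm in the berth's frame, just behind the crate when home). It moves along the berth's -x, needs about 2 N, stays where left. Bar 12 mm thick, 18 tall, its middle 20 mm above the bench on the berth's line y = -58 mm.
- bolt_peg (a point): Top centre of the upright red peg on the bolt, 16 mm diameter, top 86 mm above the bench, free of the guides from 36 mm up. At joint value 0 it stands at x = 164.5 mm, y = -58 mm in the berth's frame; it moves with the bolt.
- paste_pot: Small loose round blue ceramic pot, 72 mm across, 36 mm high; origin at the centre of its underside. Leave alone.
- mould: Loose grooved wooden mould block, 70 mm along x, 130 mm along y, 28 mm high; origin at the centre of its underside. Leave alone.
- blade: Loose flat steel blade with a rounded end and a wooden back, about 111 mm along x, 52 mm along y, 12 mm high at most; origin at its underside, near the middle. Leave alone.
- berth_mouth (a point): Middle of the berth's open mouth at bench height, 47 mm from the berth's origin towards its -y. Outside the mouth on the +x side lie the bolt's dark steel bed and two guide loops, 36 mm high, at x = 83 to 213 mm, y = -73 to -43 mm in the berth's frame.

How it is judged:
On the way, in this order (a step that is already met when the one before it is completed fails the run):
1. the crate is home in the berth (y of crate in the frame of berth above -0.007 m and x of crate in the frame of berth between -0.02 and 0.02 m and angle between the y axis of crate and the y axis of berth, either way round below 0.1 rad), for 0.2 s.
2. the bolt is pushed in behind the crate (value of joint bolt above 0.04 m), for 0.2 s.
At the end, for the whole second after the job is handed in: The crate stands upright and at rest between the berth's cheeks (within 20 mm of its middle), within 7 mm of the back stop and square to it within 0.1 rad, and the bolt is pushed in at least 40 of its 45 mm (all of step 1 and angle between crate's own z axis and vertical below 0.03 rad and height (world z) of crate below 0.005 m and linear speed of crate below 0.01 m/s and value of joint bolt above 0.04 m); the robot touches nothing.
It fails at once if the crate tips (more than 0.14 rad) (angle between crate's own z axis and vertical above 0.14 rad).
It fails at once if the crate is lifted off the bench (height (world z) of crate above 0.012 m).
It fails at once if the pot is disturbed (distance of paste_pot from where it was at the start of the episode above 0.02 m).
It fails at once if the mould block is disturbed (distance of mould from where it was at the start of the episode above 0.02 m).
It fails at once if the blade is disturbed (distance of blade from where it was at the start of the episode above 0.02 m).
It also fails if it takes over 58 s, if anything falls off the work surface, if the arm or the gripper's body presses on something with over 40 N, if the wrist force passes 120 N, or if a joint passes its speed limit or range.

ROBOT

A 6-joint arm with a two-finger parallel gripper is mounted at the origin on the work surface. World frame = base frame: x ahead of the robot, y to its left, z up, the work surface at z = 0. Lengths are in m, angles in rad, forces in N, time in s.
With the tool pointing down it reaches from about 0.4 to 0.825 m from the base axis. Payload 7 kg.
Tool frame: the origin (TCP) lies on the centre line of the jaws, within the pads' length; the fingertips stand 11 mm ahead of it and the grasp point (between the pads) lies 8 mm behind it; z points along the fingers, y is the direction in which the jaws open and shut (so a half turn about z gives the same grasp; the last joint's range is limited). The gripper opens to 88 mm and grips with 3 to 60 N. Pads are 19 mm wide; open, the fingers measure 130 mm over their backs; the gripper's body (78 mm by 193 mm) begins 47 mm behind the grasp point.
Start: joints at [-1.003, 0.359, 0.012, 0, -1.224, -0.288], TCP at [0.186, -0.649, 0.238] pointing down, gripper open.
Joint ranges: [-3.07, 3.07], [-1.43, 2.12], [-1.02, 1.25], [-3.03, 1.67], [-3.05, -0], [-3.03, 3.03]. Speed limits (rad/s): [2.39, 2.39, 3.01, 3.14, 3.14, 3.14].

INTERFACE

Orientations are given as [roll, pitch, yaw] about the fixed x, y, z axes, in that order (R = Rz(yaw) Ry(pitch) Rx(roll)).
In Python, from station import * gives the robot as it stands.
- The arm moves only by the tool play_rows, never from a script. Its argument "targets" is a list of rows, each a list of 7 numbers: the turn, a rotation vector about the world's x, y, z in rad, then the shift along the world's x, y, z in m, then the opening, from 0 (shut) to 1 (fully open). A call has 1 to 12 rows; each row shifts and turns the pose as measured when the row begins; what a row does not reach is not made up. A row lasts 1/8 s, in which the tool goes at most 62.5 mm and 10.7 degrees, less where a joint would pass 70% of its speed; a pose out of reach is approached as far as the arm can. A call is refused whole if a number of a shift passes 0.0625 or a number of a turn 0.188, either way. A call with a gripper value outside its range is refused whole. The fingers move at their own pace and stop on an object; "grip_force" is the grip in N (left out, the last holds). Time passes only in rows, so rows that do not move let the fingers close. It gives the time, the measured TCP pose, the force and the opening at its end, in the units of the state.
- get_state(): the state, without advancing time (a new reading comes with each control period).
- grab_frame(name): name is "side" or "top"; returns (picture, depth): 400x640x3 uint8, blue, green, red; 400x640 float32, m along the optical axis (not along the pixel's ray), 0 where there is no reading.
- camera_params(name): a dict with "camera_matrix" (3x3 intrinsics, pixels), "extrinsics" (4x4, takes a point from world to camera coordinates). Camera axes: x right, y up, looking along -z (the intrinsics and any distortion apply to the point x, -y, -z); pixel columns grow to the right and rows downward; lengths in m; the calibration is good to about 2 mm. A picture is of the moment at which its call begins. camera_params takes no time and is no camera call.
- job_done(): hands the job in, once; it reports no verdict.
The state is a dict: "t": time; "q": joint angles; "qd": joint speeds; "joint_efforts": joint torques, N m; "eef_pos": TCP position; "ee_rot": TCP orientation; "force": force on the tool from outside, world axes, zero at the start; "moment": the same for the moment, N m; "width": finger opening in m.
Only numpy, scipy, OpenCV 4.12 (cv2) and the standard library are available. Lean on these libraries where they do the work, as an engineer would, in place of code of your own. Each camera call takes 0.05 s, during which the arm holds its last target.

## Working session

There is one attempt and no reset: what is moved stays moved. The work goes in short steps, Python scripts to look and compute and a tool call to move; the robot and the scene stay as the last step left them, time stands still between calls to the robot, and variables do not carry over. Pictures are saved under pics/ and viewed, and the job is handed in when it is done.

Besides the shell and the picture viewer there is one more tool, called after "Call:" as name(argument=value, ...) on one line, values as JSON. play_rows: Moves the arm, as the interface text tells. Its arguments: {"type":"object","properties":{"targets":{"type":"array","items":{"type":"array","items":{"type":"number"}}},"grip_force":{"type":"number"}},"required":["targets"]}

```bash
mkdir -p pics; ls; python3 - <<'E'
from station import *
import cv2,numpy as np
print(get_state())
for n in("side","top"):
    p,d=grab_frame(n);cv2.imwrite(f"pics/{n}0.png",p);np.save(f"pics/{n}0.npy",d)
    c=camera_params(n);print(n,np.round(c["camera_matrix"],1),np.round(c["extrinsics"],3),c.keys())
E
```

```text
pics
{'t': 0.0, 'q': array([-1.00292758e+00,  3.59403194e-01,  1.10059025e-02, -3.48343074e-04,
       -1.22409188e+00, -2.88122804e-01]), 'qd': array([-4.56570475e-04, -1.49684283e-03, -1.71311306e-03,  6.20707080e-05,
        8.16950428e-04,  1.71012426e-03]), 'joint_efforts': array([-6.23352043e-04, -5.82719493e+01,  2.93066007e+01,  6.99758694e+00,
        6.94809831e-03, -1.70301364e-04]), 'eef_pos': array([ 0.18622095, -0.64828836,  0.23658941]), 'ee_rot': array([ 3.13987653e+00, -1.67114084e-04, -2.86196522e+00]), 'force': array([-0.2149723 ,  0.42574987,  0.89588886]), 'moment': array([-0.00156263, -0.01885239,  0.005826  ]), 'width': 0.08771480947195667}
side [[470.5   0.  316.8]
 [  0.  470.5 197.9]
 [  0.    0.    1. ]] [[ 0.88   0.474  0.018 -0.512]
 [-0.293  0.514  0.806  0.08 ]
 [ 0.373 -0.714  0.592 -1.466]
 [ 0.     0.     0.     1.   ]] dict_keys(['camera_matrix', 'extrinsics'])
top [[430.9   0.  313.9]
 [  0.  430.9 199.9]
 [  0.    0.    1. ]] [[ 0.    -1.    -0.002  0.01 ]
 [ 0.987 -0.     0.159 -0.587]
 [-0.159 -0.002  0.987 -0.982]
 [ 0.     0.     0.     1.   ]] dict_keys(['camera_matrix', 'extrinsics'])
```

View pics/top0.png

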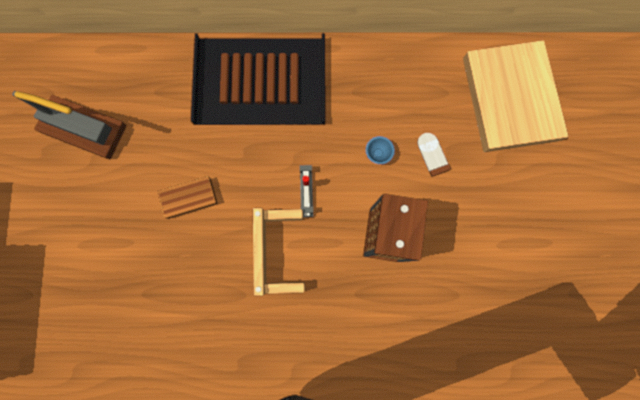

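View pics/side0.png

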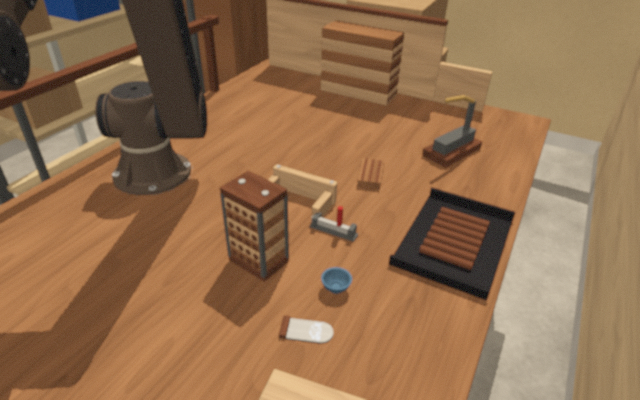

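The top view shows the berth (cols 253–310, rows 208–295) opening to image right (world -y). The red peg is at about (306,181), the crate's top at cols 375–428, rows 193–262, the pot at (380,150) and the blade at (433,153). Next I'll measure them.

```bash
cat > h.py <<'E'
import numpy as np,cv2
from station import *
def ray(n,u,v,z):
    c=camera_params(n);K=c["camera_matrix"];E=c["extrinsics"]
    d=np.array([(u-K[0,2])/K[0,0],-(v-K[1,2])/K[1,1],-1.])
    R=E[:3,:3];o=-R.T@E[:3,3];w=R.T@d
    return o+w*(z-o[2])/w[2]
def cloud(n,d):
    c=camera_params(n);K=c["camera_matrix"];E=c["extrinsics"]
    v,u=np.mgrid[:400,:640]
    P=np.stack([(u-K[0,2])/K[0,0]*d,-(v-K[1,2])/K[1,1]*d,-d],-1)
    return (P-E[:3,3])@E[:3,:3]
def rect(P,m):
    p=P[m][:,:2].astype(np.float32)
    (c,s,a)=cv2.minAreaRect(p*1000);return np.round(c,1),np.round(s,1),round(a,2),m.sum()
E
python3 - <<'E'
from h import *
for n in("top","side"):
    d=np.load(f"pics/{n}0.npy");P=cloud(n,d);p=cv2.imread(f"pics/{n}0.png")
    Z=P[...,2]; X=P[...,0];Y=P[...,1]
    print(n)
    reg=(X>.3)&(X<.75)&(Y>-.45)&(Y<.2)&(d>0)
    m=reg&(Z>.21)&(Z<.232);print("crate top",rect(P,m),np.median(Z[m]))
    m=reg&(Z>.06)&(Z<.08)&(Y>.0)&(Y<.2);print("back stop",rect(P,m),np.median(Z[m]))
    m=reg&(Z>.042)&(Z<.056)&(Y>-.05)&(Y<.2);
    k,l,s,ce=cv2.connectedComponentsWithStats(m.astype(np.uint8))
    for i in range(1,k):
        if s[i,4]>40: print("cheek?",rect(P,l==i),s[i])
    b,g,r=[p[...,i].astype(int) for i in range(3)]
    m=reg&(r>120)&(g<60)&(b<60);v,u=np.nonzero(m)
    k,l,s,ce=cv2.connectedComponentsWithStats(m.astype(np.uint8))
    for i in range(1,k):
        if s[i,4]>5: print("red",s[i],np.median(P[l==i],0),P[l==i].max(0),P[l==i].min(0), ray(n,*ce[i],.086))
    m=reg&(b>g+20)&(b>r+40);print("pot",rect(P,m))
    m=reg&(r>170)&(g>170)&(b>160)&(Z<.03);print("blade",rect(P,m))
p=cv2.imread("pics/top0.png")[100:320,230:470];cv2.imwrite("pics/topz.png",cv2.resize(p,None,fx=3,fy=2.7,interpolation=cv2.INTER_CUBIC)[:600])
p=cv2.imread("pics/side0.png")[140:360,200:420];cv2.imwrite("pics/sidez.png",cv2.resize(p,None,fx=2.7,fy=2.7,interpolation=cv2.INTER_CUBIC))
E
```

```text
top
crate top (array([ 507.9, -161.6]), array([ 90.6, 120.3]), 80.77, np.int64(2823)) 0.21999368841742678
back stop (array([513.1, 120.2]), array([ 94.8, 288. ]), 68.63, np.int64(881)) 0.07006075027253
cheek? (array([554. ,  85.7]), array([22.7, 91.1]), 1.53, np.int64(363)) [263 209  39  11 363]
cheek? (array([382.3,  80.5]), array([22.3, 91.6]), 1.51, np.int64(384)) [263 282  41  11 384]
red [303 177   6   6  33] [0.62982491 0.03030473 0.0846745 ] [0.63481404 0.03548571 0.08878247] [0.6247562  0.02337328 0.0651779 ] [0.62889052 0.02959563 0.086     ]
pot (array([ 714. , -152.7]), array([64.4, 64.2]), 88.48, np.int64(449))
blade (array([ 669.1, -133. ]), array([101.6, 378.6]), 20.54, np.int64(641))
side
crate top (array([ 507.7, -164.9]), array([ 94. , 123.5]), 80.33, np.int64(1502)) 0.21898016738507212
back stop (array([515. , 113.9]), array([ 94.1, 299.8]), 68.37, np.int64(466)) 0.067741066917363
cheek? (array([472.1,  80.4]), array([200.9, 113.2]), 6.55, np.int64(488)) [268 171  69  39 488]
red [337 209   5  16  60] [0.63556649 0.02113182 0.05835279] [0.63904662 0.02811979 0.08376916] [0.6299714  0.0159704  0.03265107] [ 0.64938734 -0.01020639  0.086     ]
pot (array([0., 0.]), array([0., 0.]), 0.0, np.int64(0))
blade (array([ 668.4, -138. ]), array([ 81.4, 377.3]), 17.25, np.int64(757))
```

```bash
python3 -c "
import cv2
p=cv2.imread('pics/top0.png')[120:310,240:470];cv2.imwrite('pics/topz.png',cv2.resize(p,None,fx=3,fy=3,interpolation=cv2.INTER_CUBIC))"
```

```text
(no output)
```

View pics/topz.png

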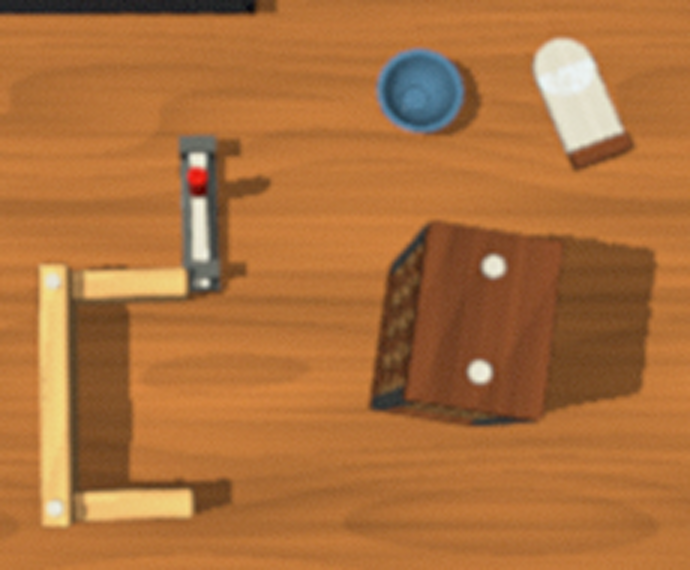

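Positions agree with the sizes given. The cheeks are 172 mm apart, and the crate's top is 90.6×120 mm at z 0.220.
- **Berth:** origin about (0.468, 0.084), yaw about +0.028.
- **Crate:** at (0.508, -0.162), yaw about -0.16.
- **Peg:** about (0.632, 0.030).

The plan is to push with two open fingers tilted about 45° so the gripper body stays off the tall crate, steering it along an S-shaped path.

```bash
cat >> h.py <<'E'
from scipy.spatial.transform import Rotation as Ro
B=np.array([.4681,.0841]);BY=.028
TH=np.pi/4
def Rt(psi,th=TH):
    h=np.array([-np.sin(psi),np.cos(psi),0]);l=np.array([np.cos(psi),np.sin(psi),0])
    z=np.array([0,0,-np.cos(th)])+np.sin(th)*h;y=-l
    return Ro.from_matrix(np.stack([np.cross(y,z),y,z],1))
def delta(pos,R,s=None):
    s=s or get_state()
    rv=(R*Ro.from_euler('xyz',s['ee_rot']).inv()).as_rotvec()
    return rv,np.array(pos)-s['eef_pos']
def pushpose(c,psi,gap=0):
    h=np.array([-np.sin(psi),np.cos(psi)]);p=np.array(c)-h*(45+14.5+gap*1)/1000
    return p
E
python3 - <<'E'
from h import *
p=pushpose([.5078,-.162],-.161,40)
rv,d=delta([*p,.2],Rt(-.161));print(p,rv,d,np.linalg.norm(rv))
E
```

```text
[ 0.49184962 -0.26021321] [ 0.61741033 -0.5501733   1.06833534] [ 0.30561672  0.38812458 -0.03673669] 1.3510094677405533
```

Call:
play_rows(targets=[[0.077,-0.069,0.1335,0.03,0.035,0,1],[0.077,-0.069,0.1335,0.03,0.035,0,1],[0.077,-0.069,0.1335,0.03,0.035,0,1],[0.077,-0.069,0.1335,0.03,0.035,0,1],[0.077,-0.069,0.1335,0.03,0.035,0,1],[0.077,-0.069,0.1335,0.03,0.035,0,1],[0.077,-0.069,0.1335,0.03,0.035,0,1],[0.077,-0.069,0.1335,0.03,0.035,0,1]])

```text
t: 1.1
eef_pos: [0.4303, -0.3598, 0.2361]
ee_rot: [-3.12, 0.809, -1.687]
force: [-0.1, -0.2, -0.0]
width: 0.0873
```

```bash
python3 - <<'E'
from h import *
p=pushpose([.5078,-.162],-.161,40)
s=get_state();print(s['q'],s['width'],s['eef_pos'])
rv,d=delta([*p,.1],Rt(-.161));print(rv,d)
E
```

```text
[-0.79778832  0.5237239   0.26105993 -0.63525971 -1.81770619  0.67777484] 0.08729054107114127 [ 0.43030872 -0.35975238  0.23612055]
[-0.02094975  0.01846424 -0.02930074] [ 0.06154089  0.09953917 -0.13612055]
```

Call:
play_rows(targets=[[-0.01,0.01,-0.015,0.03,0.035,-0.02,0.75],[-0.01,0.01,-0.015,0.03,0.035,-0.02,0.75],[0,0,0,0,0.02,-0.04,0.75],[0,0,0,0,0.01,-0.04,0.75],[0,0,0,0,0,-0.03,0.75],[0,0,0,0,0,-0.03,0.75]])

```text
t: 1.85
eef_pos: [0.4943, -0.2536, 0.0487]
ee_rot: [3.138, 0.788, -1.731]
force: [0.6, 0.0, -0.2]
width: 0.0657
```

```bash
python3 - <<'E'
from h import *
p=pushpose([.5078,-.162],-.161,40)
s=get_state();print(s['q'],s['width'],s['eef_pos'],s['force'])
rv,d=delta([*p,.03],Rt(-.161));print(rv,d)
for n in("top","side"):
    f,_=grab_frame(n);cv2.imwrite(f"pics/{n}1.png",f)
E
```

```text
[-0.62635132  0.64843236  0.02301777 -0.6932074  -1.41885252  0.74776999] 0.06574865576735348 [ 0.49427498 -0.25356749  0.048748  ] [ 0.58780592  0.03990087 -0.23070002]
[-0.00333303 -0.0023118  -0.00381483] [-0.00242536 -0.00664572 -0.018748  ]
```

View pics/top1.png

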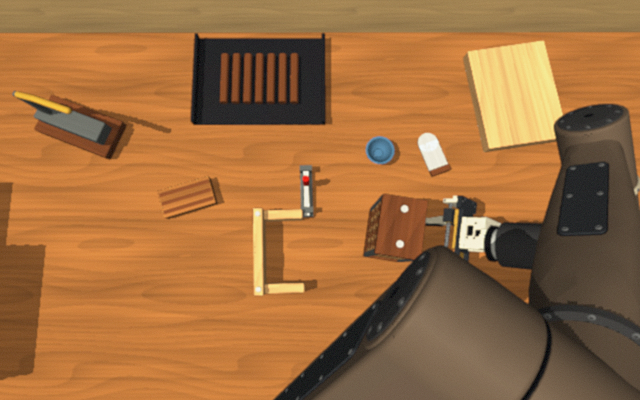

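View pics/side1.png

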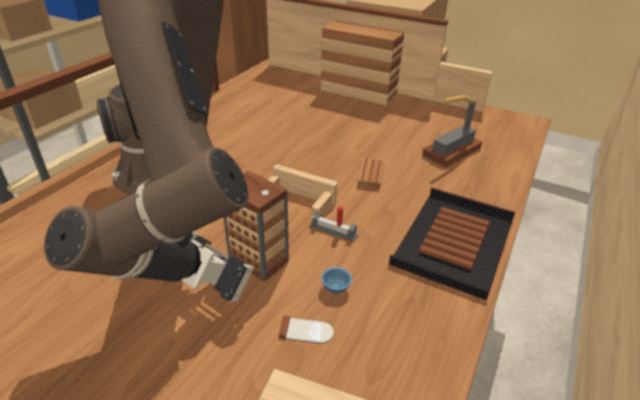

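The hand stands clear behind the crate's -y face (fingers near (440,220) in top), and crate, blade and pot haven't moved. Next is the path.

```bash
cat > plan.py <<'E'
from h import *
def path(c,psi,R1,a,R2,ds,yend=0.0):
    """car-like: turn to heading a (berth frame), straight, then turn back to 0 so that arc ends at y=yend-.04"""
    cb=Ro.from_euler('z',-BY).as_matrix()[:2,:2]@(np.array(c)-B);ps=psi-BY
    out=[(cb.copy(),ps)]
    while cb[1]<yend-1e-9:
        d=min(ds,(yend-cb[1])/np.cos(ps))
        back=cb[1]>yend-.03-R2*np.sin(abs(a)) 
        tgt=0 if back else a
        R=R2 if back else R1
        ps+=np.clip(tgt-ps,-d/R,d/R)
        cb=cb+d*np.array([-np.sin(ps),np.cos(ps)]);out.append((cb.copy(),ps))
    return out
def world(cb,ps):
    return B+Ro.from_euler('z',BY).as_matrix()[:2,:2]@cb,ps+BY
E
python3 - <<'E'
from plan import *
for a in(.15,.18,.2,.22,.25,.28):
    o=path([.5078,-.162],-.161,.2,a,.2,.012,0);print(a,o[-1],len(o))
o=path([.5078,-.162],-.161,.2,.22,.2,.012,0)
pp=None
for cb,ps in o:
    w,p=world(cb,ps);q=pushpose(w,p)
    if pp is not None: print(np.round(cb*1000,1),round(ps,3),'drot',round(p-pp[1],3),'d',np.round((q-pp[0])*1000,1),'abs',np.round(q*1000,1))
    pp=(q,p)
print(delta([*pushpose([.5078,-.162],-.161),.03],Rt(-.161)))
E
```

```text
0.15 (array([0.01216827, 0.        ]), np.float64(0.0)) 22
0.18 (array([0.00765091, 0.        ]), np.float64(0.0)) 22
0.2 (array([0.00696081, 0.        ]), np.float64(0.0)) 22
0.22 (array([0.00413208, 0.        ]), np.float64(0.0)) 22
0.25 (array([1.11538916e-05, 0.00000000e+00]), np.float64(0.0)) 22
0.28 (array([-0.00087916,  0.        ]), np.float64(0.0)) 22
[  34.3 -235.2] -0.129 drot 0.06 d [ 4.7 11.5] abs [ 503.  -209.3]
[  35.2 -223.2] -0.069 drot 0.06 d [ 4.1 11.7] abs [ 507.1 -197.5]
[  35.3 -211.2] -0.009 drot 0.06 d [ 3.3 12. ] abs [ 510.4 -185.6]
[  34.7 -199.3] 0.051 drot 0.06 d [ 2.6 12.1] abs [ 513.  -173.4]
[  33.3 -187.3] 0.111 drot 0.06 d [ 1.9 12.3] abs [ 514.9 -161.2]
[  31.3 -175.5] 0.171 drot 0.06 d [ 1.1 12.4] abs [ 516.1 -148.8]
[  28.7 -163.8] 0.22 drot 0.049 d [-0.1 12.3] abs [ 516.  -136.5]
[  26.1 -152.1] 0.22 drot 0.0 d [-2.9 11.6] abs [ 513.  -124.9]
[  23.4 -140.4] 0.22 drot 0.0 d [-2.9 11.6] abs [ 510.1 -113.2]
[  20.8 -128.7] 0.22 drot 0.0 d [-2.9 11.6] abs [ 507.1 -101.6]
[  18.2 -117. ] 0.22 drot 0.0 d [-2.9 11.6] abs [504.2 -90. ]
[  15.6 -105.2] 0.22 drot 0.0 d [-2.9 11.6] abs [501.2 -78.3]
[ 13.  -93.5] 0.22 drot 0.0 d [-2.9 11.6] abs [498.3 -66.7]
[ 10.3 -81.8] 0.22 drot 0.0 d [-2.9 11.6] abs [495.3 -55.1]
[  7.7 -70.1] 0.22 drot 0.0 d [-2.9 11.6] abs [492.4 -43.4]
[  5.8 -58.3] 0.16 drot -0.06 d [-5.7 11. ] abs [486.7 -32.4]
[  4.6 -46.3] 0.1 drot -0.06 d [-5.1 11.3] abs [481.6 -21.1]
[  4.1 -34.3] 0.04 drot -0.06 d [-4.4 11.6] abs [477.2  -9.5]
[  4.1 -22.3] 0.0 drot -0.04 d [-2.7 11.9] abs [474.5   2.4]
[  4.1 -10.3] 0.0 drot 0.0 d [-0.3 12. ] abs [474.2  14.4]
[4.1 0. ] 0.0 drot 0.0 d [-0.3 10.3] abs [473.9  24.7]
(array([-0.0077479 , -0.00741039, -0.00303696]), array([ 0.00556768,  0.03154001, -0.01661781]))
```

Call:
play_rows(targets=[[-0.004,-0.004,-0.002,0,0,-0.017,0.75],[-0.004,-0.004,-0.002,0.002,0.01,0,0.75],[0,0,0,0.002,0.01,0,0.75],[0,0,0,0.002,0.006,0,0.75],[0,0,0,0,0.004,0,0.75],[0,0,0,0,0.003,0,0.75]])

```text
t: 2.7
eef_pos: [0.501, -0.221, 0.0323]
ee_rot: [-3.13, 0.777, -1.725]
force: [-1.7, -6.9, -1.9]
width: 0.0655
```

```bash
cat > look.py <<'E'
from h import *
import sys
s=get_state();print(np.round(s['q'],3),s['width'],s['eef_pos'],s['ee_rot'],s['force'],s['t'])
R=Ro.from_euler('xyz',s['ee_rot']).as_matrix();print('tool psi',np.arctan2(-R[1,1],-R[0,1]),'tilt',np.degrees(np.arccos(-R[2,2])))
f,d=grab_frame("top");cv2.imwrite(f"pics/top_{sys.argv[1]}.png",f)
P=cloud("top",d);m=(d>0)&(P[...,2]>.212)&(P[...,2]<.228)&(P[...,0]>.38)&(P[...,0]<.62)&(P[...,1]>-.25)&(P[...,1]<.2)
# only brown top
k,l,st,ce=cv2.connectedComponentsWithStats(m.astype(np.uint8));i=1+np.argmax(st[1:,4]);m=l==i
c,sz,a,n=rect(P,m);w,hh=sz
yaw=np.radians(a-90 if w<hh else a)
if yaw<-.8:yaw+=np.pi/2
if yaw>.8:yaw-=np.pi/2
cb=Ro.from_euler('z',-BY).as_matrix()[:2,:2]@(np.array(c)/1000-B)
print('crate',c,sz,'yaw',round(yaw,3),n,'in berth mm',np.round(cb*1000,1),round(yaw-BY,3),'z range',P[m][:,2].min(),P[m][:,2].max())
X=P[m];A=np.c_[X[:,:2],np.ones(len(X))];print('slope',np.linalg.lstsq(A,X[:,2],rcond=None)[0])
E
python3 look.py a
```

```text
[-0.583  0.64  -0.032 -0.719 -1.345  0.756] 0.06554624790022913 [ 0.50099882 -0.22103466  0.03227788] [-3.13026399  0.77682701 -1.72486494] [-1.70008149 -6.89487109 -1.88153754] 2.7
tool psi -0.1620104048459086 tilt 44.512648932991326
crate [ 508.3 -160.5] [ 91.  120.5] yaw -0.16 2535 in berth mm [  33.3 -245.6] -0.188 z range 0.21217430397731862 0.22740371089797046
slope [-0.00323509 -0.00406073  0.22109548]
```

Call:
play_rows(targets=[[0,0,0.03,0.0024,0.0058,0,0.75],[0,0,0.03,0.0023,0.0058,0,0.75],[0,0,0.03,0.0021,0.0058,0,0.75],[0,0,0.03,0.002,0.0059,0,0.75],[0,0,0.03,0.0017,0.006,0,0.75],[0,0,0.03,0.0016,0.006,0,0.75]])

```text
t: 3.5
eef_pos: [0.5156, -0.1967, 0.0325]
ee_rot: [-3.118, 0.754, -1.536]
force: [0.5, -5.8, -1.9]
width: 0.0655
```

```bash
python3 look.py b
```

```text
[-0.492  0.659  0.009 -0.661 -1.386  0.801] 0.06551344717900437 [ 0.51563326 -0.19669377  0.03251454] [-3.11831776  0.75405714 -1.5360923 ] [ 0.50849196 -5.80080223 -1.90635169] 3.5
tool psi 0.01876846486826516 tilt 43.22081233939001
crate [ 520.5 -135.4] [101.6  90.6] yaw 0.005 1912 in berth mm [  46.2 -220.9] -0.023 z range 0.21255062298053606 0.2270651262137459
slope [-0.00146908 -0.00273042  0.22037817]
```

View pics/top_b.png

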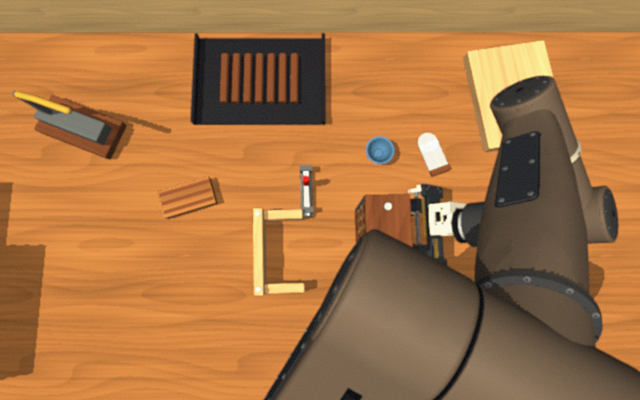

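```bash
python3 - <<'E'
from h import *
f,d=grab_frame("side");cv2.imwrite("pics/side_b.png",f)
f,d=grab_frame("top");P=cloud("top",d)
m=(d>0)&(P[...,2]>.24)&(P[...,0]>.35)&(P[...,0]<.65)&(P[...,1]>-.25)&(P[...,1]<.1)
print('lowest top-surface of arm near',np.percentile(P[m][:,2],[0,5,50]))
E
```

```text
lowest top-surface of arm near [0.46181388 0.57164266 0.71433242]
```

View pics/side_b.png

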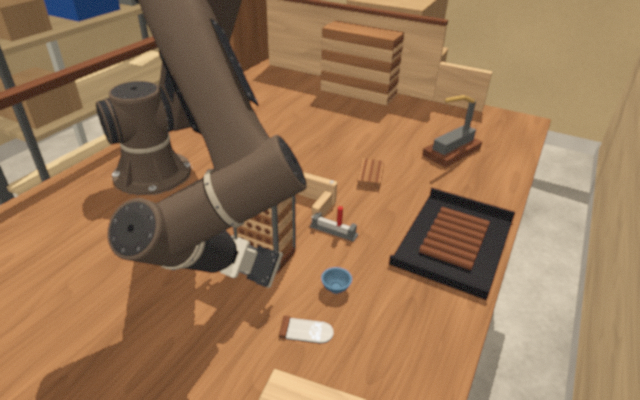

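The arm's links are far above the crate (over 0.46 m), and the crate slides upright. The lower part of its top is now hidden in the top view. I'll keep turning it.

Call:
play_rows(targets=[[0.006,0,0.03,0.001,0.0078,0,0.75],[0.006,0,0.03,0.001,0.0078,0,0.75],[0.006,0,0.03,0.0008,0.0078,0,0.75],[0.006,0,0.03,0.0008,0.0078,0,0.75],[0.006,0,0.03,0.0005,0.0078,0,0.75],[0.006,0,0.03,0.0003,0.0078,0,0.75],[0.006,0,0.03,0.0,0.0078,0,0.75],[0.006,0,0.03,0.0,0.0078,0,0.75]])

```text
t: 4.65
eef_pos: [0.5262, -0.1473, 0.0329]
ee_rot: [-3.093, 0.773, -1.28]
force: [1.3, -6.7, -1.6]
width: 0.0657
```

```bash
python3 look.py c; python3 - <<'E'
from h import *
f,d=grab_frame("side");cv2.imwrite("pics/side_c.png",f)
E
```

```text
[-0.376  0.691  0.049 -0.621 -1.457  0.891] 0.06570942555634347 [ 0.52619201 -0.14725056  0.03286218] [-3.09315778  0.7728269  -1.27998941] [ 1.30373429 -6.72442876 -1.63608682] 4.65
tool psi 0.25697797616045487 tilt 44.348581273335625
crate [519.9 -86. ] [98.7 89.9] yaw 0.264 1494 in berth mm [  47.  -171.5] 0.236 z range 0.21312309769620424 0.22674291931850724
slope [-0.00101141  0.00271715  0.22078582]
```

View pics/top_c.png

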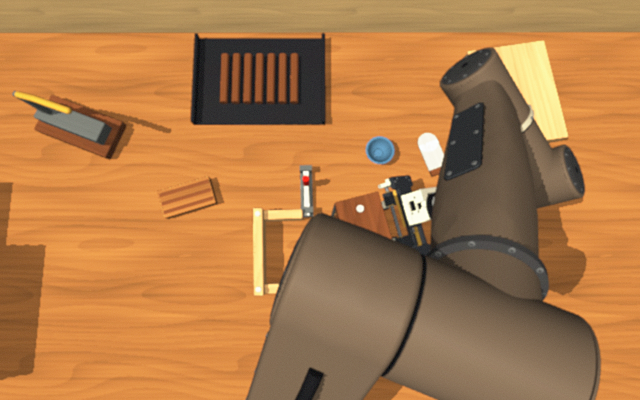

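View pics/side_c.png

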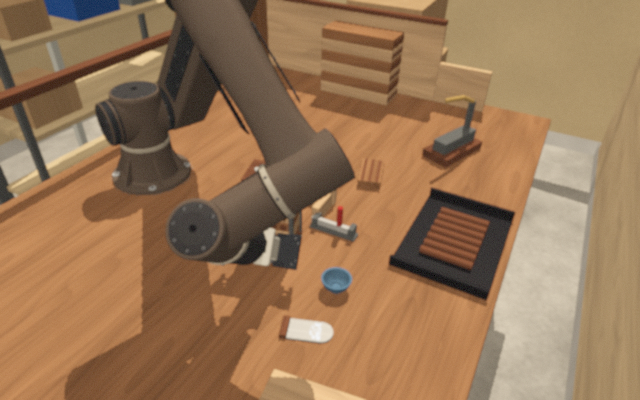

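```bash
cat > go.py <<'E'
from plan import *
import sys
a,R1,R2=map(float,sys.argv[1:4])
s=get_state();R=Ro.from_euler('xyz',s['ee_rot']).as_matrix();psi=np.arctan2(-R[1,1],-R[0,1])
c=s['eef_pos'][:2]+np.array([-np.sin(psi),np.cos(psi)])*.0595
o=path(c,psi,R1,a,R2,.006,0);pp=None
for cb,ps in o:
    w,p=world(cb,ps);q=pushpose(w,p)
    if pp is not None: print(np.round(cb*1000,1),round(ps,3),'drot',round(p-pp[1],3),'d',np.round((q-pp[0])*1000,1),'abs',np.round(q*1000,1))
    else: print(np.round(cb*1000,1),ps)
    pp=(q,p)
E
python3 go.py .33 .17 .2
```

```text
[  38.2 -174.1] 0.22981978265707723
[  36.6 -168.3] 0.265 drot 0.035 d [0.3 6.3] abs [ 526.6 -140.1]
[  34.9 -162.6] 0.3 drot 0.035 d [0.1 6.3] abs [ 526.7 -133.8]
[  32.9 -156.9] 0.33 drot 0.03 d [-0.4  6.2] abs [ 526.2 -127.5]
[  31.  -151.2] 0.33 drot 0.0 d [-2.1  5.6] abs [ 524.1 -121.9]
[  29.  -145.5] 0.33 drot 0.0 d [-2.1  5.6] abs [ 522.  -116.3]
[  27.1 -139.9] 0.33 drot 0.0 d [-2.1  5.6] abs [ 519.9 -110.7]
[  25.1 -134.2] 0.33 drot 0.0 d [-2.1  5.6] abs [ 517.8 -105.1]
[  23.2 -128.5] 0.33 drot 0.0 d [-2.1  5.6] abs [515.7 -99.4]
[  21.2 -122.8] 0.33 drot 0.0 d [-2.1  5.6] abs [513.6 -93.8]
[  19.3 -117.2] 0.33 drot 0.0 d [-2.1  5.6] abs [511.5 -88.2]
[  17.4 -111.5] 0.33 drot 0.0 d [-2.1  5.6] abs [509.4 -82.6]
[  15.4 -105.8] 0.33 drot 0.0 d [-2.1  5.6] abs [507.3 -77. ]
[  13.5 -100.1] 0.33 drot 0.0 d [-2.1  5.6] abs [505.2 -71.3]
[ 11.5 -94.5] 0.33 drot 0.0 d [-2.1  5.6] abs [503.1 -65.7]
[  9.8 -88.7] 0.3 drot -0.03 d [-3.6  5.1] abs [499.5 -60.6]
[  8.2 -82.9] 0.27 drot -0.03 d [-3.5  5.2] abs [496.  -55.5]
[  6.7 -77.1] 0.24 drot -0.03 d [-3.3  5.3] abs [492.7 -50.2]
[  5.5 -71.2] 0.21 drot -0.03 d [-3.1  5.4] abs [489.6 -44.8]
[  4.4 -65.3] 0.18 drot -0.03 d [-3.   5.5] abs [486.6 -39.3]
[  3.5 -59.4] 0.15 drot -0.03 d [-2.8  5.6] abs [483.8 -33.7]
[  2.8 -53.5] 0.12 drot -0.03 d [-2.6  5.6] abs [481.2 -28.1]
[  2.2 -47.5] 0.09 drot -0.03 d [-2.5  5.7] abs [478.7 -22.4]
[  1.9 -41.5] 0.06 drot -0.03 d [-2.3  5.8] abs [476.4 -16.6]
[  1.7 -35.5] 0.03 drot -0.03 d [-2.1  5.9] abs [474.3 -10.7]
[  1.7 -29.5] 0.0 drot -0.03 d [-2.   5.9] abs [472.3  -4.8]
[  1.7 -23.5] 0.0 drot -0.0 d [-0.2  6. ] abs [472.1   1.2]
[  1.7 -17.5] 0.0 drot 0.0 d [-0.2  6. ] abs [472.    7.2]
[  1.7 -11.5] 0.0 drot 0.0 d [-0.2  6. ] abs [471.8  13.2]
[ 1.7 -5.5] 0.0 drot 0.0 d [-0.2  6. ] abs [471.6  19.2]
[1.7 0. ] 0.0 drot 0.0 d [-0.2  5.5] abs [471.5  24.7]
```

Call:
play_rows(targets=[[0.002,0,0.038,-0.0006,0.0079,0,0.75],[0.002,0,0.038,-0.0008,0.0079,0,0.75],[0.002,0,0.032,-0.0014,0.0078,0,0.75],[0,0,0,-0.003,0.0074,0,0.75],[0,0,0,-0.003,0.0074,0,0.75],[0,0,0,-0.003,0.0074,0,0.75],[0,0,0,-0.003,0.0074,0,0.75],[0,0,0,-0.003,0.0074,0,0.75]])

```text
t: 5.75
eef_pos: [0.518, -0.0998, 0.0339]
ee_rot: [-3.076, 0.743, -1.163]
force: [2.3, -7.2, -1.2]
width: 0.0657
```

```bash
python3 look.py d; python3 go.py .33 .17 .2|head -12
```

```text
[-0.283  0.656 -0.008 -0.606 -1.416  0.921] 0.06574270767554138 [ 0.51798505 -0.09980887  0.03386917] [-3.07578423  0.74348273 -1.16282924] [ 2.31484011 -7.1983212  -1.15855807] 5.75
tool psi 0.3633894228492225 tilt 42.73313106040373
crate [495. -44.] [120.3  90.3] yaw 0.375 2335 in berth mm [  23.3 -128.8] 0.347 z range 0.21237343194912217 0.22676431603535277
slope [-2.47245459e-03  3.29666072e-05  2.21335666e-01]
[  24.9 -128.2] 0.33560554270534687
[  22.9 -122.5] 0.33 drot -0.006 d [-2.4  5.5] abs [515.3 -93.4]
[  21.  -116.8] 0.33 drot 0.0 d [-2.1  5.6] abs [513.2 -87.8]
[  19.  -111.1] 0.33 drot 0.0 d [-2.1  5.6] abs [511.1 -82.2]
[  17.1 -105.5] 0.33 drot 0.0 d [-2.1  5.6] abs [509.  -76.6]
[ 15.2 -99.8] 0.33 drot 0.0 d [-2.1  5.6] abs [506.9 -70.9]
[ 13.2 -94.1] 0.33 drot 0.0 d [-2.1  5.6] abs [504.8 -65.3]
[ 11.4 -88.4] 0.3 drot -0.03 d [-3.6  5.1] abs [501.2 -60.2]
[  9.8 -82.6] 0.27 drot -0.03 d [-3.5  5.2] abs [497.7 -55.1]
[  8.4 -76.8] 0.24 drot -0.03 d [-3.3  5.3] abs [494.4 -49.8]
[  7.2 -70.9] 0.21 drot -0.03 d [-3.1  5.4] abs [491.3 -44.4]
[  6.1 -65. ] 0.18 drot -0.03 d [-3.   5.5] abs [488.3 -38.9]
```

View pics/top_d.png

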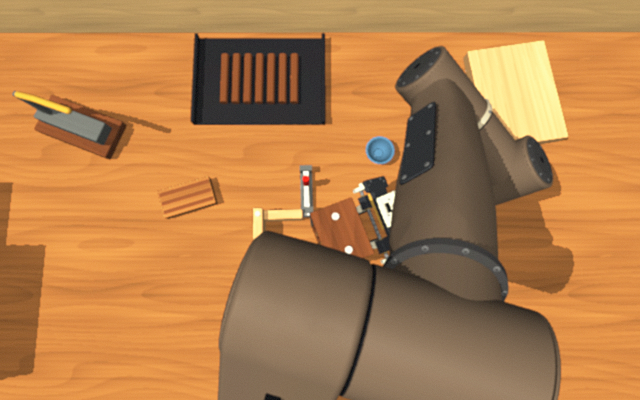

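Call:
play_rows(targets=[[0.005,0.002,0,-0.0031,0.0074,-0.0005,0.75],[0.005,0.002,0,-0.003,0.0074,-0.0005,0.75],[0.005,0.002,0,-0.003,0.0074,-0.0005,0.75],[0.005,0.002,0,-0.003,0.0074,-0.0005,0.75],[0.005,0.002,0,-0.003,0.0074,-0.0005,0.75],[0.003,0.001,0,-0.003,0.0074,0,0.75]])

```text
t: 6.55
eef_pos: [0.5077, -0.0674, 0.0341]
ee_rot: [-3.061, 0.744, -1.156]
force: [2.2, -7.1, -0.6]
width: 0.0657
```

```bash
python3 look.py e; python3 go.py .33 .17 .2|head -18
```

```text
[-0.248  0.627 -0.063 -0.635 -1.374  0.92 ] 0.0657484037432082 [ 0.50773109 -0.06739208  0.03411356] [-3.0606537   0.74445898 -1.15562768] [ 2.19523659 -7.10570893 -0.59441235] 6.55
tool psi 0.3602616804838399 tilt 42.85756290840229
crate [484.9 -11.3] [119.9  89.9] yaw 0.364 2699 in berth mm [ 14.1 -95.8] 0.336 z range 0.21514879991981478 0.2262964351244407
slope [-0.00037561 -0.00073682  0.2202886 ]
[ 15.7 -95.4] 0.3323582823564622
[ 13.7 -89.8] 0.33 drot -0.002 d [-2.2  5.6] abs [505.2 -61. ]
[ 11.9 -84. ] 0.3 drot -0.03 d [-3.6  5.1] abs [501.6 -55.9]
[ 10.3 -78.2] 0.27 drot -0.03 d [-3.5  5.2] abs [498.1 -50.7]
[  8.9 -72.4] 0.24 drot -0.03 d [-3.3  5.3] abs [494.8 -45.4]
[  7.7 -66.5] 0.21 drot -0.03 d [-3.1  5.4] abs [491.7 -40. ]
[  6.6 -60.6] 0.18 drot -0.03 d [-3.   5.5] abs [488.7 -34.5]
[  5.7 -54.7] 0.15 drot -0.03 d [-2.8  5.6] abs [485.9 -29. ]
[  5.  -48.8] 0.12 drot -0.03 d [-2.6  5.6] abs [483.2 -23.3]
[  4.4 -42.8] 0.09 drot -0.03 d [-2.5  5.7] abs [480.7 -17.6]
[  4.1 -36.8] 0.06 drot -0.03 d [-2.3  5.8] abs [478.4 -11.8]
[  3.9 -30.8] 0.03 drot -0.03 d [-2.1  5.9] abs [476.3  -6. ]
[  3.9 -24.8] 0.0 drot -0.03 d [-2.   5.9] abs [474.4  -0. ]
[  3.9 -18.8] 0.0 drot -0.0 d [-0.2  6. ] abs [474.2   6. ]
[  3.9 -12.8] 0.0 drot 0.0 d [-0.2  6. ] abs [474.   11.9]
[ 3.9 -6.8] 0.0 drot 0.0 d [-0.2  6. ] abs [473.9  17.9]
[ 3.9 -0.8] 0.0 drot 0.0 d [-0.2  6. ] abs [473.7  23.9]
[3.9 0. ] 0.0 drot 0.0 d [-0.   0.8] abs [473.7  24.7]
```

Call:
play_rows(targets=[[0.004,0.001,-0.005,-0.0034,0.0075,-0.0005,0.75],[0.004,0.001,-0.032,-0.0046,0.007,-0.0005,0.75],[0.004,0.001,-0.032,-0.0045,0.0071,-0.0005,0.75],[0.004,0.001,-0.032,-0.0043,0.0072,-0.0005,0.75],[0.004,0.001,-0.032,-0.004,0.0073,-0.0005,0.75],[0.004,0.001,-0.032,-0.0038,0.0074,-0.0005,0.75]])

```text
t: 7.35
eef_pos: [0.4911, -0.0376, 0.0345]
ee_rot: [-3.04, 0.739, -1.312]
force: [0.8, -10.5, 3.8]
width: 0.0659
```

```bash
python3 look.py f; python3 go.py .33 .17 .2|head -18
```

```text
[-0.258  0.553 -0.183 -0.729 -1.251  0.866] 0.06589007826266548 [ 0.49108369 -0.03761723  0.03451817] [-3.04038973  0.73870188 -1.31166468] [  0.76439187 -10.53530245   3.80191945] 7.35
tool psi 0.19086147577256804 tilt 42.64541955058786
crate [477.4  21.5] [120.1  89.9] yaw 0.202 2821 in berth mm [  7.5 -62.8] 0.174 z range 0.2149987345111728 0.22694218196929034
slope [ 0.00028505 -0.0007413   0.22005373]
[  9.5 -62.7] 0.16060543533142194
[  8.7 -56.8] 0.131 drot -0.03 d [-2.7  5.6] abs [487.8 -31.2]
[  8.1 -50.8] 0.101 drot -0.03 d [-2.5  5.7] abs [485.2 -25.5]
[  7.6 -44.8] 0.071 drot -0.03 d [-2.4  5.8] abs [482.9 -19.7]
[  7.4 -38.8] 0.041 drot -0.03 d [-2.2  5.8] abs [480.7 -13.9]
[  7.3 -32.8] 0.011 drot -0.03 d [-2.   5.9] abs [478.7  -8. ]
[  7.3 -26.8] 0.0 drot -0.011 d [-0.8  6. ] abs [477.9  -2. ]
[  7.3 -20.8] 0.0 drot 0.0 d [-0.2  6. ] abs [477.7   4. ]
[  7.3 -14.8] 0.0 drot 0.0 d [-0.2  6. ] abs [477.5  10. ]
[ 7.3 -8.8] 0.0 drot 0.0 d [-0.2  6. ] abs [477.3  16. ]
[ 7.3 -2.8] 0.0 drot 0.0 d [-0.2  6. ] abs [477.2  22. ]
[7.3 0. ] 0.0 drot 0.0 d [-0.1  2.8] abs [477.1  24.8]
```

Call:
play_rows(targets=[[0.005,0,-0.02,-0.0034,0.0076,0,0.75],[0.005,0,-0.028,-0.0034,0.0076,0,0.75],[0.005,0,-0.03,-0.0033,0.0076,0,0.75],[0.005,0,-0.03,-0.0031,0.0077,0,0.75],[0.005,0,-0.03,-0.003,0.0078,0,0.75],[0.005,0,-0.03,-0.002,0.0078,0,0.75]])

```text
t: 8.15
eef_pos: [0.4763, -0.0017, 0.0352]
ee_rot: [-3.021, 0.747, -1.476]
force: [-0.7, -9.0, 0.3]
width: 0.0657
```

```bash
python3 look.py g; python3 go.py .33 .17 .2|head -18
```

```text
[-0.259  0.482 -0.304 -0.844 -1.126  0.82 ] 0.0657028287750005 [ 0.47632297 -0.00171427  0.03517828] [-3.02053681  0.74680422 -1.47604738] [-0.66998134 -8.99656811  0.27765393] 8.15
tool psi 0.012299354312007396 tilt 43.23980725357985
crate [473.1  58.7] [120.   89.1] yaw 0.023 2810 in berth mm [  4.3 -25.5] -0.005 z range 0.21523001828315677 0.2264539150589344
slope [-0.00125201  0.00218843  0.22061047]
[  6.3 -25.6] -0.017736192246701248
[  6.3 -19.6] 0.0 drot 0.018 d [0.9 6. ] abs [476.6   5.2]
[  6.3 -13.6] 0.0 drot 0.0 d [-0.2  6. ] abs [476.5  11.2]
[ 6.3 -7.6] 0.0 drot 0.0 d [-0.2  6. ] abs [476.3  17.2]
[ 6.3 -1.6] 0.0 drot 0.0 d [-0.2  6. ] abs [476.1  23.2]
[6.3 0. ] 0.0 drot 0.0 d [-0.   1.6] abs [476.1  24.8]
```

View pics/top_g.png

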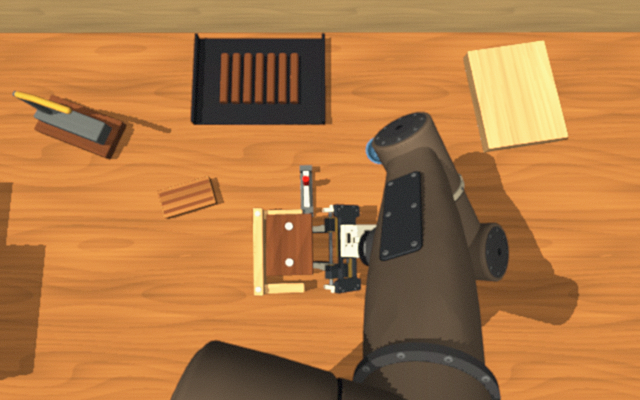

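The crate stands square inside the berth, 25 mm short. Now the final straight push.

Call:
play_rows(targets=[[0.004,0,0.008,-0.0005,0.0076,0,0.75],[0.004,0,0.007,-0.0005,0.0076,0,0.75],[0,0,0,-0.0005,0.0076,0,0.75],[0,0,0,-0.0002,0.005,0,0.75],[0,0,0,0,0.004,0,0.75],[0,0,0,0,0.004,0,0.75]])

```text
t: 8.95
eef_pos: [0.4767, 0.0233, 0.0352]
ee_rot: [-3.01, 0.733, -1.457]
force: [-3.2, -23.2, 7.5]
width: 0.0654
```

```bash
python3 look.py h
```

```text
[-0.208  0.464 -0.325 -0.859 -1.09   0.807] 0.06541731635281488 [0.47666994 0.02331733 0.03524547] [-3.00956823  0.73338369 -1.45688004] [ -3.23799266 -23.2393147    7.46470867] 8.95
tool psi 0.0252567713546051 tilt 42.570254103445095
crate [472.9  83.7] [120.   90.3] yaw 0.034 2844 in berth mm [ 4.8 -0.5] 0.006 z range 0.2141363109539105 0.22652478438363094
slope [0.00029013 0.00124849 0.21987474]
```

Home: crate at (4.8, -0.5) mm in the berth, square within 0.006 rad, and the force has risen to 23 N against the stop. Backing off.

Call:
play_rows(targets=[[0,0,0,0,-0.012,0,0.75],[0,0,0,0,-0.03,0,0.75],[0,0,0,0,-0.04,0.02,0.5],[0,0,0,0,-0.04,0.04,0.2],[0,0,0,0,-0.02,0.06,0],[0,0,0,0,0,0.06,0],[0,0,0,0,0,0,0]])

```text
t: 9.88
eef_pos: [0.4746, -0.1238, 0.2219]
ee_rot: [-3.01, 0.735, -1.459]
force: [0.0, -0.1, -1.4]
width: 0.0211
```

```bash
python3 look.py i; python3 - <<'E'
from h import *
rv=[]
s=get_state();R0=Ro.from_euler('xyz',s['ee_rot'])
# tool down, tool y along +-world y (berth frame)
for sg in(1,-1):
    y=sg*np.array([-np.sin(BY),np.cos(BY),0]);z=np.array([0,0,-1.]);T=Ro.from_matrix(np.stack([np.cross(y,z),y,z],1))
    print(sg,(T*R0.inv()).as_rotvec())
f,d=grab_frame("side");cv2.imwrite("pics/side_i.png",f)
f=cv2.imread("pics/top_i.png");P=cloud("top",grab_frame("top")[1])
b,g,r=[f[...,i].astype(int) for i in range(3)]
m=(r>120)&(g<60)&(b<60)&(P[...,0]>.5)&(P[...,0]<.7)&(np.abs(P[...,1])<.1);print(m.sum(),np.median(P[m],0)); 
v,u=np.nonzero(m);print(ray('top',u.mean(),v.mean(),.086))
E
```

```text
[-0.432  0.303 -0.066 -0.692 -1.522  0.644] 0.021146390374867957 [ 0.47462915 -0.12383381  0.22190577] [-3.01019571  0.73534213 -1.45934739] [ 0.03279602 -0.06717365 -1.43929422] 9.875
tool psi 0.023022874922549258 tilt 42.67515825473151
crate [472.8  83.6] [119.8  90.1] yaw 0.035 2841 in berth mm [ 4.7 -0.6] 0.007 z range 0.21228770747046333 0.22672673115322883
slope [0.00031218 0.00051658 0.21996554]
1 [-0.52802177  0.63933983 -1.52004515]
-1 [-0.63415566 -0.52374023  1.46147409]
34 [0.62907776 0.03029826 0.08456061]
[0.62786967 0.02961287 0.086     ]
```

View pics/top_i.png

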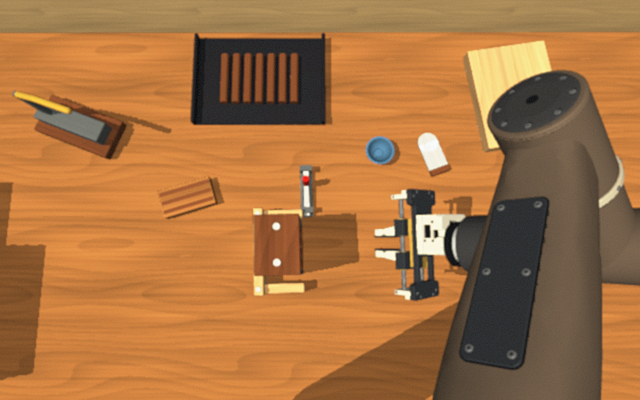

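```bash
echo
```

```text
(no output)
```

View pics/side_i.png

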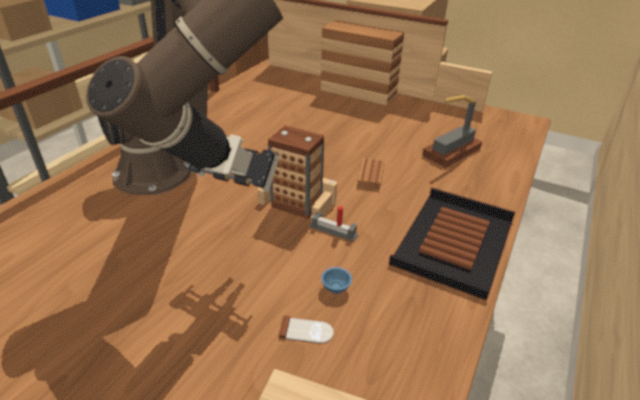

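The crate stayed home. The mouth is clear and the bolt is still drawn, with the peg at about (0.630, 0.030). A downward tool there could bring the forearm over the tall crate, so I'll keep the tilted pose (wrist on the -y side) and push the peg with the flank of the nearly shut fingers.

Call:
play_rows(targets=[[0,0,0,0.05,0,0,0.15],[0,0,0,0.05,0,0,0.15],[0,0,0,0.05,0,0,0.15],[0,0,0,0.05,0,0,0.15],[0,0,0,0.01,0.04,-0.03,0.15],[0,0,0,0,0.05,-0.03,0.15],[0,0,0,0,0.05,-0.02,0.15],[0,0,0,0,0.01,0,0.15]])

```text
t: 11.02
eef_pos: [0.6823, 0.0351, 0.116]
ee_rot: [-3.058, 0.753, -1.494]
force: [0.1, -0.6, -0.4]
width: 0.0133
```

```bash
python3 look.py j; python3 - <<'E'
from h import *
f,d=grab_frame("side");cv2.imwrite("pics/side_j.png",f)
E
```

```text
[-0.119  0.579  0.143 -0.788 -1.306  0.448] 0.013301048531376142 [0.68227538 0.03507236 0.1160492 ] [-3.05796348  0.75263437 -1.49383299] [ 0.11224725 -0.60171972 -0.38998266] 11.025
tool psi 0.019726392354021183 tilt 43.3361619452179
crate [472.9  83.6] [120.3  90.1] yaw 0.029 2846 in berth mm [ 4.8 -0.6] 0.001 z range 0.21231875359178484 0.2273185135500566
slope [0.00042827 0.00126971 0.21987565]
```

View pics/top_j.png

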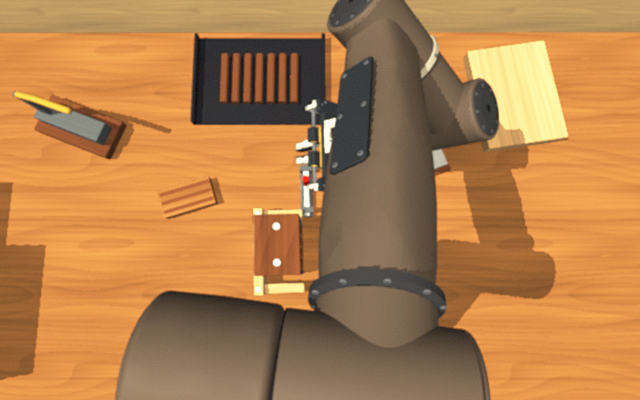

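View pics/side_j.png

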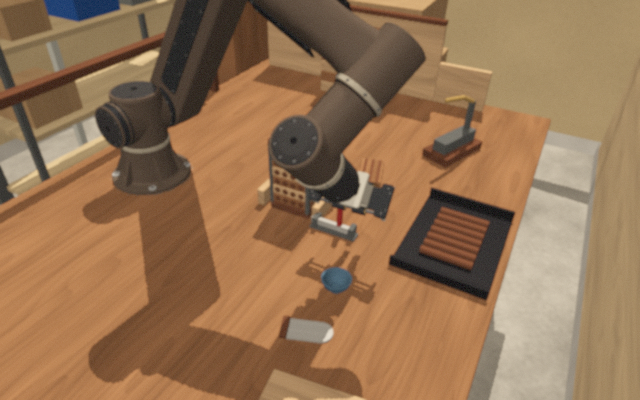

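```bash
python3 - <<'E'
from h import *
P=cloud("top",np.load("pics/top0.npy"));m=(P[...,0]>.72)&(P[...,0]<.82)&(P[...,1]>-.06)&(P[...,1]<.1)&(P[...,2]>.008)
print('tray',m.sum(),P[m].min(0),P[m].max(0))
P=cloud("top",grab_frame("top")[1]);
m=(P[...,0]>.56)&(P[...,0]<.8)&(P[...,1]>.0)&(P[...,1]<.08)&(P[...,2]>.095)&(P[...,2]<.25)
X=P[m];print('hand near',X.min(0),X.max(0))
for x in np.arange(.58,.8,.02):
    k=X[(X[:,0]>x)&(X[:,0]<x+.02)]
    if len(k):print(round(x,2),len(k),'y',k[:,1].min().round(3),k[:,1].max().round(3),'z',k[:,2].min().round(3),k[:,2].max().round(3))
E
```

```text
tray 120 [ 0.78918311 -0.01564119  0.00801666] [0.81977956 0.09897663 0.03328114]
hand near [5.84810274e-01 5.43108937e-04 1.11066582e-01] [0.77430731 0.04786593 0.22016587]
0.58 60 y 0.001 0.022 z 0.168 0.206
0.6 35 y 0.001 0.011 z 0.182 0.207
0.62 49 y 0.001 0.018 z 0.183 0.201
0.64 109 y 0.001 0.029 z 0.138 0.202
0.66 151 y 0.001 0.048 z 0.116 0.201
0.68 203 y 0.001 0.048 z 0.111 0.203
0.7 135 y 0.001 0.048 z 0.121 0.206
0.72 33 y 0.003 0.013 z 0.189 0.201
0.74 60 y 0.001 0.022 z 0.191 0.22
0.76 81 y 0.001 0.026 z 0.171 0.22
```

Call:
play_rows(targets=[[0,0,0,0,-0.004,-0.025,0.15],[0,0,0,0,0,-0.022,0.15],[0,0,0,-0.006,0,0,0.15],[0,0,0,-0.006,0,0,0.15],[0,0,0,-0.006,0,0,0.15]])

```text
t: 11.8
eef_pos: [0.6661, 0.0224, 0.0705]
ee_rot: [-3.049, 0.749, -1.493]
force: [0.5, -0.3, 0.3]
width: 0.0132
```

```bash
python3 look.py k; python3 - <<'E'
from h import *
f,d=grab_frame("side");f=cv2.resize(f[120:270,250:450],None,fx=4,fy=4);cv2.imwrite("pics/side_k.png",f)
E
```

```text
[-0.142  0.613  0.085 -0.802 -1.248  0.532] 0.013187192510239587 [0.6661416  0.02242489 0.07047998] [-3.04894996  0.74856295 -1.49344018] [ 0.45022942 -0.26507043  0.28073971] 11.8
tool psi 0.01420784287877538 tilt 43.15334589210701
crate [472.8  83.6] [119.8  90.1] yaw 0.034 2838 in berth mm [ 4.7 -0.6] 0.006 z range 0.21223796239861106 0.2264867924655595
slope [0.00024228 0.0004466  0.21994251]
```

View pics/side_k.png

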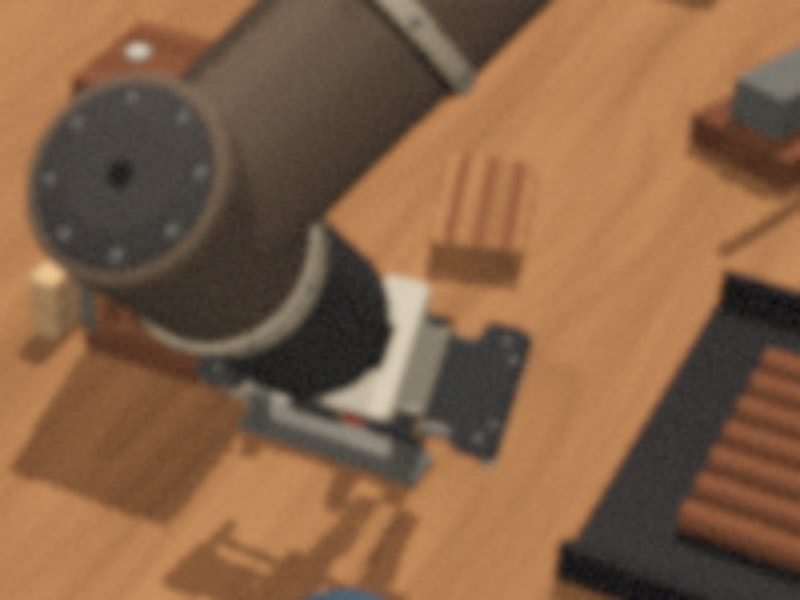

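The peg's red is just visible at about (352,420) under the hand, with no contact yet. y drifted to 0.022, so I'll correct that and push.

Call:
play_rows(targets=[[0,0,0,0,0.008,-0.002,0.15],[0,0,0,-0.006,0,0,0.15],[0,0,0,-0.006,0.001,0,0.15],[0,0,0,-0.006,0.001,0,0.15],[0,0,0,-0.006,0.001,0,0.15],[0,0,0,-0.006,0.001,0,0.15]])

```text
t: 12.65
eef_pos: [0.6363, 0.0347, 0.0704]
ee_rot: [-3.041, 0.746, -1.489]
force: [1.3, -1.4, 0.2]
width: 0.0134
```

```bash
python3 look.py l
```

```text
[-0.132  0.573  0.008 -0.815 -1.211  0.557] 0.013355772507168458 [0.63633732 0.03468634 0.07044697] [-3.04149286  0.74598925 -1.48879752] [ 1.30299232 -1.35643551  0.21020102] 12.65
tool psi 0.013938677904137354 tilt 43.05149005069912
crate [473.   83.6] [120.4  90. ] yaw 0.025 2841 in berth mm [ 4.9 -0.6] -0.003 z range 0.21233178782004705 0.2270736333630372
slope [-0.00115621  0.00116767  0.22061899]
```

View pics/top_l.png

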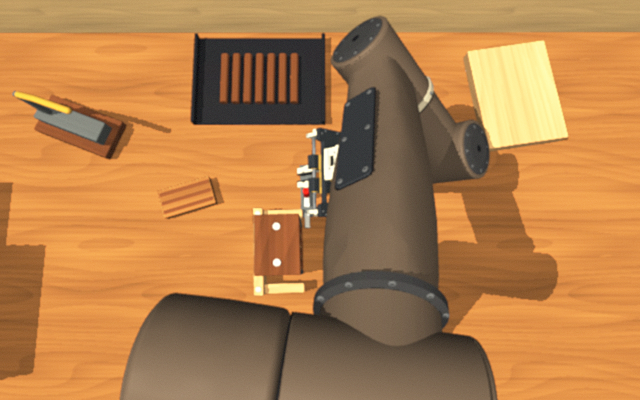

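The bolt is moving: the peg is now at about (306,192) and the bar's end shows at (306,225). I'll keep pushing until it stops.

Call:
play_rows(targets=[[0,0,0,-0.006,-0.002,0,0.15],[0,0,0,-0.006,-0.001,0,0.15],[0,0,0,-0.006,0,0,0.15],[0,0,0,-0.005,0,0,0.15]])

```text
t: 13.2
eef_pos: [0.6202, 0.0322, 0.0715]
ee_rot: [-3.023, 0.743, -1.485]
force: [19.5, 5.2, -9.6]
width: 0.0131
```

```bash
cat > peg.py <<'E'
from h import *
f,d=grab_frame("top");P=cloud("top",d)
b,g,r=[f[...,i].astype(int) for i in range(3)]
m=(r>120)&(g<60)&(b<60)&(P[...,0]>.5)&(P[...,0]<.7)&(np.abs(P[...,1])<.1);v,u=np.nonzero(m)
print('peg px',m.sum(),u.mean(),v.mean(),ray('top',u.mean(),v.mean(),.086))
E
python3 look.py m; python3 peg.py
```

```text
[-0.142  0.547 -0.035 -0.824 -1.19   0.583] 0.01310235289766295 [0.62022255 0.03218883 0.07147602] [-3.02261772  0.74332658 -1.4851915 ] [19.47128896  5.16969691 -9.57447502] 13.2
tool psi 0.004883362610861871 tilt 43.02828564086452
crate [472.9  83.5] [120.4  90. ] yaw 0.021 2840 in berth mm [ 4.8 -0.7] -0.007 z range 0.21371213529484726 0.22602987947409953
slope [-0.00109802 -0.00072289  0.22069898]
peg px 32 306.125 198.53125 [0.58379891 0.02755741 0.086     ]
```

The push ended on a hard stop at 19.5 N, with the peg having travelled about 44 mm. Backing off and checking.

Call:
play_rows(targets=[[0,0,0,0.01,0,0,0.15],[0,0,0,0.02,-0.01,0.01,0.15],[0,0,0,0.01,-0.02,0.05,0.15],[0,0,0,0,-0.04,0.05,0.15],[0,0,0,0,-0.05,0.05,0.15],[0,0,0,0,-0.05,0.02,0.15],[0,0,0,0,-0.05,0.0,0.15],[0,0,0,0,0,0,0.15]])

```text
t: 14.3
eef_pos: [0.6544, -0.1875, 0.2487]
ee_rot: [-3.04, 0.744, -1.491]
force: [0.1, 0.5, -0.5]
width: 0.013
```

```bash
python3 look.py n; python3 peg.py; python3 - <<'E'
from h import *
f,d=grab_frame("side");cv2.imwrite("pics/side_n.png",f)
f=cv2.imread("pics/top_n.png")[140:310,230:420];cv2.imwrite("pics/topz_n.png",cv2.resize(f,None,fx=3.5,fy=3.5,interpolation=cv2.INTER_CUBIC))
E
```

```text
[-0.41   0.558  0.409 -0.703 -1.688  0.463] 0.012984184806325691 [ 0.65436954 -0.18749225  0.2487471 ] [-3.04030883  0.74386243 -1.49050267] [ 0.09097363  0.4904115  -0.46389542] 14.3
tool psi 0.011583665887701924 tilt 42.93831519470252
crate [472.8  83.7] [119.8  90.3] yaw 0.034 2847 in berth mm [ 4.7 -0.5] 0.006 z range 0.21215918812920412 0.22722214753259096
slope [0.00047819 0.00101798 0.2198443 ]
peg px 32 306.15625 198.40625 [0.58408993 0.02748649 0.086     ]
```

View pics/topz_n.png

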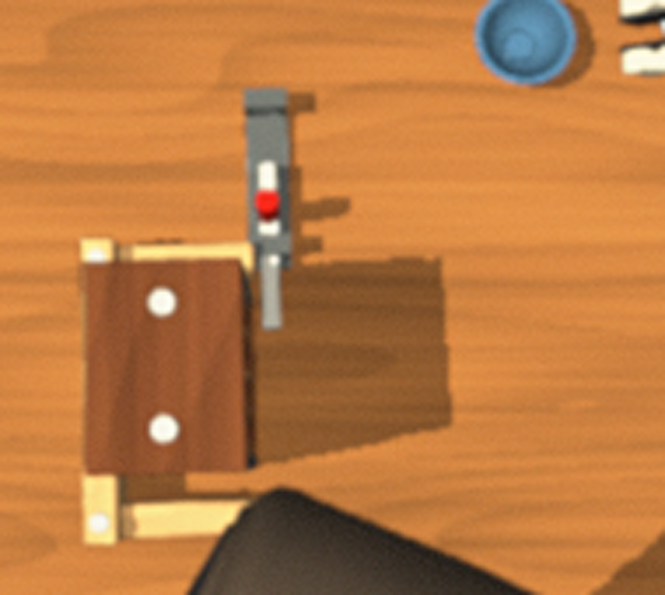

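View pics/side_n.png

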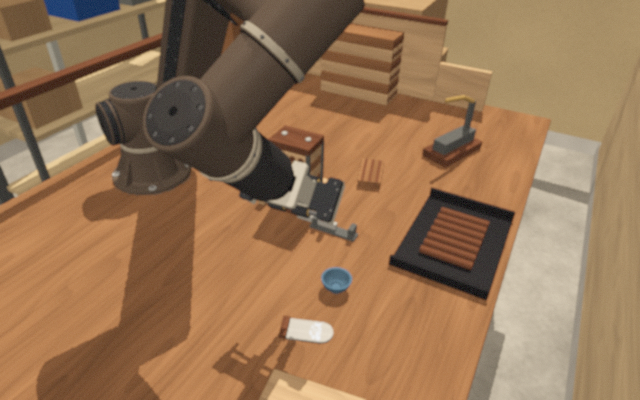

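```bash
python3 - <<'E'
from h import *
w=ray('top',230+272/3.5,140+327/3.5,.029);print(Ro.from_euler('z',-BY).as_matrix()[:2,:2]@(w[:2]-B))
s=get_state();print(s['qd'].round(4),s['force'])
job_done()
E
```

```text
[ 0.03850263 -0.06053662]
[ 0.0187 -0.0058 -0.0068 -0.0028  0.005  -0.0015] [0.23819079 0.02387443 0.2445781 ]
the job is handed in; nothing more can be done
```

I pushed the crate home in the berth, shot the bolt behind it, and handed the job in at about 14.5 s. No verdict is reported back.

- **Crate:** I pushed it low, about 35 mm above the bench, with two open fingers tilted about 45°. It followed an S-shaped path and slid upright until the force rose to 23 N against the back stop. The last check puts it at (4.7, -0.5) mm in the berth, square within 0.01 rad, with its top still level at 0.220 m.
- **Bolt:** I pushed the red peg with the flank of the nearly shut fingers until it stopped hard at 19.5 N. By the camera, the peg travelled about 44 of its 45 mm.
- **Bar end:** It measured x = 38.5 mm in the berth's frame, against 40 mm expected. That 1.5 mm difference is within the camera calibration and consistent with the bolt being fully in.
- **Everything else:** The pot, mould block and blade appear unmoved in the pictures; I did not measure them again at the end. The hand is clear, about 0.25 m up with near-zero force.

No check failed. The only other disagreement was in mid-push pictures, where the arm hid part of the crate's top. There I corrected the estimate from the visible edge and the fingers' position.

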